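# Tip the offcuts out of the chip pan

### The job

Slide the wooden scrap bin up against the base of the tipping pan's stand, centred under the pan's open lip. Then, with the pan's rocker bar, tip the pan to about 50 degrees and hold it there for a second or so until the three wood offcuts have slid into the bin (never past 60 degrees, or the gouge rolls out too), and bring the pan back level with the gouge still lying behind its sill. Do not touch the offcuts or the gouge, and leave the other things on the bench where they are.

Things in the scene. Friction and masses are not known exactly. Their poses are not given: they have to be found in the camera images.
- stand: Fixed steel stand. Origin on the table straight below the pivot, midway between two cheeks (x = +-92 mm, 217 mm high, 50 mm wide). +y: the way the pan pours; x: along the pivot. Base plate 200 mm (x), y -100 to +30 mm, 12 mm thick. The bin belongs against its +y edge, bin centre at (0, 132 mm). White disc on the +x cheek: tick every 10 degrees, the long one at 50.
- pan (a joint): Tilt of the steel pan about the pivot axis, 200 mm above the table; rad. 0 = level, on its stop; grows as the open lip (+y) goes down; 50 degrees = 0.873; stop at 1.35. The hinge is stiff (0.35 N m): the pan stays where it is left. A pointer on the pan's shaft points straight up when level and moves over the stand's white disc.
- pan_center (a point): Point on the pivot axis, mid-width of the pan; axes turn with the pan, those of the stand when level. Pan: 158 mm (x) by 210 mm (y -100 to +110 mm), open at +y, walls 4 mm thick up to 23 mm above this point, floor 20 mm below it, a 7 mm high sill across the floor at y = -45 mm.
- pan_lip (a point): Middle of the edge of the pan's floor at its open end, 110 mm from the pivot.
- front_rod (a point): Centre of the round wooden cross rod at the front (+y) end of the rocker bar; pressing it down tips the pan. The rocker bar, 10 mm wide, is fixed to the pan on the stand's -x side, 155 mm from the pan's middle; its two rods, 18 mm thick, 56 mm long, lie parallel to the pivot, 90 mm in front of and behind it, level with it.
- rear_rod (a point): Centre of the same kind of rod at the rear (-y) end of the rocker bar. Pressing it down brings the pan back to level.
- gouge_bay (a point): Middle of the rear bay of the pan, where the gouge lies, 71 mm behind the pivot; bay 49 mm long (y) and 150 mm wide (x).
- bin: Loose wooden open box, 200 x 200 mm outside, 80 mm high, walls 9 mm thick, 0.5 kg. Origin: centre of its underside; z up.
- strip: Plywood offcut 64 x 28 x 18 mm in the pan. Origin: centre of its underside.
- ell: L-shaped wood offcut about 46 x 46 x 16 mm in the pan. Origin: about its middle, at its underside.
- stub: Wood offcut 30 x 50 x 22 mm in the pan. Origin: centre of its underside.
- gouge: Carving gouge lying across the pan behind the sill: round wooden handle 22 mm thick and 85 mm long with a steel blade, 127 mm in all. Origin on its axis, halfway along; x along the tool.
- toolcase: Bystander: black open case of four gouges, 120 x 160 x 30 mm, on the robot's left. Origin: centre of its underside.
- inkjar: Bystander: jar 60 mm across, 75 mm high. Origin: centre of its underside.
- marker: Bystander: grey marker pen 130 mm long, 14 mm thick, lying on the bench.

How it is judged:
On the way, in this order (a step that is already met when the one before it is completed fails the run):
1. the bin stands under the lip against the stand (centre within 35 mm sideways, 120 to 160 mm in front of the pivot), the pan still level with the three offcuts in it (x of bin in the frame of stand between -0.035 and 0.035 m and y of bin in the frame of stand between 0.12 and 0.16 m and value of joint pan below 0.1 rad and z of strip in the frame of pan_center between -0.03 and 0.03 m and y of each of strip, ell, stub in the frame of pan_center below 0.11 m and distance between each of strip, ell, stub and pan_center below 0.13 m and z of ell in the frame of pan_center between -0.03 and 0.03 m and z of stub in the frame of pan_center between -0.03 and 0.03 m), for 0.2 s.
2. the pan is held between 43 and 57 degrees for 0.5 s (value of joint pan between 0.75 and 0.995 rad), for 0.5 s.
At the end, for the whole second after the job is handed in: The pan is level again (within 0.05 rad), the three offcuts lie at rest inside the bin, the bin stands flat on the table under the lip (centre within 50 mm sideways of the stand's middle and at most 175 mm in front of the pivot), and the gouge lies at rest in its bay behind the sill (value of joint pan below 0.05 rad and angle between bin's own z axis and vertical below 0.05 rad and height (world z) of bin below 0.01 m and x of bin in the frame of stand between -0.05 and 0.05 m and y of bin in the frame of stand below 0.175 m and linear speed of each of bin, gouge, strip, ell, stub below 0.03 m/s and distance between gouge and gouge_bay below 0.04 m and y of gouge in the frame of pan_center below -0.045 m and x of strip in the frame of bin between -0.095 and 0.095 m and y of strip in the frame of bin between -0.095 and 0.095 m and z of strip in the frame of bin between -0.005 and 0.075 m and x of ell in the frame of bin between -0.095 and 0.095 m and y of ell in the frame of bin between -0.095 and 0.095 m and z of ell in the frame of bin between -0.005 and 0.075 m and x of stub in the frame of bin between -0.095 and 0.095 m and y of stub in the frame of bin between -0.095 and 0.095 m and z of stub in the frame of bin between -0.005 and 0.075 m); the robot touches nothing.
It fails at once if the pan is tipped past 60 degrees (value of joint pan above 1.05 rad).
It fails at once if an offcut or the gouge is touched by the robot (contact force between any of the arm, the fingers and strip above 1 N or contact force between any of the arm, the fingers and ell above 1 N or contact force between any of the arm, the fingers and stub above 1 N or contact force between any of the arm, the fingers and gouge above 1 N).
It fails at once if another thing on the bench is moved by more than 40 mm (distance of any of toolcase, inkjar, marker from where it was at the start of the episode above 0.04 m).
It also fails if it takes over 58 s, if anything falls off the work surface, if the arm or the gripper's body presses on something with over 40 N, if the wrist force passes 120 N, or if a joint passes its speed limit or range.

### The arm

A 6-joint arm with a two-finger parallel gripper is mounted at the origin on the work surface. World frame = base frame: x ahead of the robot, y to its left, z up, the work surface at z = 0. Lengths are in m, angles in rad, forces in N, time in s.
With the tool pointing down it reaches from about 0.35 to 0.975 m from the base axis. Payload 4.9 kg.
Tool frame: the origin (TCP) lies at the very end of the fingers, on their centre line; the grasp point (between the pads) lies ctrl.grip_point_offset behind it (ctrl.grip_point_offset is the distance from the TCP to the grasp point, in m); z points along the fingers, y is the direction in which the jaws open and shut (so a half turn about z gives the same grasp; the last joint's range is limited). The gripper opens to 85 mm and grips with 20 to 120 N. Pads are 22 mm wide; open, the fingers measure 114 mm over their backs; the gripper's body (76 mm by 85 mm) begins 54 mm behind the grasp point. The pads swing forward as they close: fully open they stand 13 mm farther back than shut.
Start: joints at [-1.318, 0.053, 1.613, -0, 1.476, -0.119], TCP at [0.227, -0.582, 0.204] pointing down, gripper open.
Joint ranges: [-3.01, 3.01], [-1.01, 2.22], [0.06, 2.58], [-1.02, 4.17], [0.09, 2.62], [-3.14, 3.14]. Speed limits (rad/s): [2.57, 2.57, 3.14, 3.14, 3.14, 3.14].

### API

Orientations are given as a rotation vector (axis times angle).
In Python, from station import ctrl gives the robot as it stands. The module is installed in compiled form; this text tells all that it offers.
- The arm moves only by the shell command python3 -m creep 'ROWS' [FORCE]. ROWS is JSON, a list of rows, each a list of 5 numbers: the closure in counts, from 0 (fully open) to 255 (shut), then the shift along the tool's x, y, z in mm, then the turn about the tool's z in rad. A call has 1 to 12 rows; each row is the pose to reach, as a shift and turn from the pose commanded when the call began, along the tool's axes at that moment; what a row does not reach only later rows make up. A row lasts 1/12 s, in which the tool goes at most 41.7 mm and 7.16 degrees, less where a joint would pass 70% of its speed; a pose out of reach is approached as far as the arm can. A call with a gripper value outside its range is refused whole. The fingers move at their own pace and stop on an object; FORCE is the grip in N (left out, the last holds). Time passes only in rows, so rows that repeat a pose let the fingers close. It gives the time, the measured TCP pose, the force and the opening at its end, in the units of the state.
- ctrl.get_obs(): the state, without advancing time (a new reading comes with each control period).
- ctrl.get_image(name): name is "scene" or "top" or "wrist"; returns the picture (400x640x3 uint8, red, green, blue); there is no depth.
- ctrl.calibration(name): a dict with "fx", "fy", "cx", "cy" (pixels), "R" (3x3) and "t" (3): a world point X has camera coordinates R X + t. Camera axes: x right, y down, z forward; pixel columns grow to the right and rows downward; lengths in m; the calibration is good to about 2 mm. A picture is of the moment at which its call begins: read the wrist's pose just before it. calibration takes no time and is no camera call; for the wrist camera it gives the pose at the moment of the call.
- ctrl.finish_job(): hands the job in, once; it reports no verdict.
Trained networks look in the newest picture that a camera, given by its name, has taken for a name from the list of things; names that differ only in an ending like _2 or _b are one class to them, and where a whole thing is asked for, a point or a joint stands for the part that bears it (a point fixed in the world has none). Each returns a list of dicts, best first, with "conf" (0 to 1); they miss things now and then, are a little off and sometimes report something else, mostly with a low value. They report only what shows in the picture. A call takes as long as a camera call.
- ctrl.boxes_of(camera, label): "rect" ([left, top, width, height] in pixels, round what is visible of it).
- ctrl.outline_of(camera, label): "mask" (400x640 bool, what is visible of it) and "rect" ([left, top, width, height] in pixels, round what is visible of it).
The state is a dict: "t": time; "q": joint angles; "dq": joint speeds; "effort": joint torques, N m; "tool_pos": TCP position; "tool_rot": TCP orientation; "contact_force": force on the tool from outside, world axes, zero at the start; "wrist_torque": the same for the moment, N m; "opening": finger opening in m.
Only numpy, scipy, OpenCV 4.12 (cv2) and the standard library are available. Lean on these libraries where they do the work, as an engineer would, in place of code of your own. Each camera call takes 0.05 s, during which the arm holds its last target. There are 200 camera calls.

## Working session

There is one attempt and no reset: what is moved stays moved. The work goes in short steps, Python scripts to look and compute and a shell command to move; the robot and the scene stay as the last step left them, time stands still between calls to the robot, and variables do not carry over. Pictures are saved under pics/ and viewed, about 8 in all and at most 12, crops included, and the job is handed in when it is done.

```bash
mkdir -p pics; cat > h.py <<'E'
import numpy as np,cv2
from station import ctrl
def save(cam,name):
    im=ctrl.get_image(cam); cv2.imwrite('pics/'+name,im[:,:,::-1]); return im
def ray(cam,u,v,z):
    c=ctrl.calibration(cam);R=np.array(c['R']);t=np.array(c['t'])
    o=-R.T@t; d=R.T@np.array([(u-c['cx'])/c['fx'],(v-c['cy'])/c['fy'],1])
    return (o+d*(z-o[2])/d[2])
def proj(cam,X):
    c=ctrl.calibration(cam);p=np.array(c['R'])@np.array(X)+np.array(c['t'])
    return np.array([c['fx']*p[0]/p[2]+c['cx'],c['fy']*p[1]/p[2]+c['cy']])
E
python3 - <<'E'
from h import *
a=save('scene','s0.png');b=save('top','t0.png')
print(ctrl.grip_point_offset,ctrl.get_obs())
for l in ['bin','front_rod','rear_rod','stand','inkjar','marker','toolcase','pan']:
    print(l,[(np.round(d['rect']),round(d['conf'],2)) for d in ctrl.boxes_of('top',l)[:2]])
E
```

```text
0.0187 {'t': 0.1, 'q': array([-1.31801887e+00,  5.32868175e-02,  1.61414037e+00,  3.51317331e-05,
        1.47602094e+00, -1.19008264e-01]), 'dq': array([-0.00105738, -0.00135185, -0.00367133, -0.00028863, -0.00072609,
        0.00384021]), 'effort': array([ 1.01987484e-03, -3.94905424e+01, -3.71362317e+01, -9.87721137e-05,
        3.90676447e-03, -2.05014459e-06]), 'tool_pos': array([ 0.22690145, -0.58170153,  0.20269826]), 'tool_rot': array([-3.08564734e+00, -5.80294203e-01,  1.39903534e-04]), 'contact_force': array([-0.02017186,  0.15067573, -0.60791919]), 'wrist_torque': array([-0.00120266, -0.01054702, -0.00697948]), 'opening': 0.08547487969022415}
bin [(array([246., 128.,  69.,  74.]), 0.59), (array([323., 124.,  81.,  92.]), 0.21)]
front_rod [(array([325., 120.,  82., 100.]), 0.55)]
rear_rod [(array([322., 123.,  79.,  94.]), 0.93)]
stand [(array([325., 109.,  79., 110.]), 0.66)]
inkjar [(array([457., 214.,  25.,  20.]), 0.6)]
marker [(array([420., 227.,  12.,  41.]), 0.59)]
toolcase []
pan [(array([324., 125.,  83.,  95.]), 0.91), (array([343., 161.,  13.,  18.]), 0.67)]
```

View pics/t0.png

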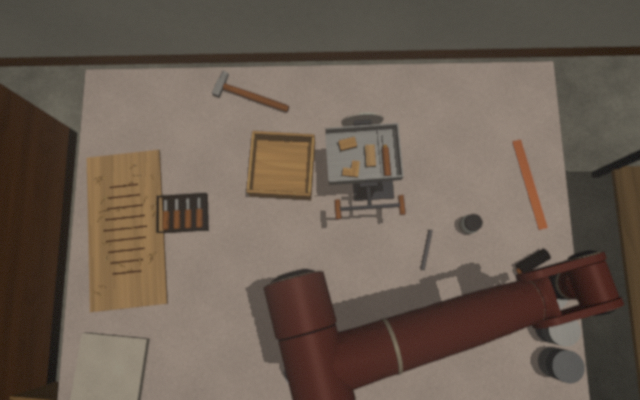

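View pics/s0.png

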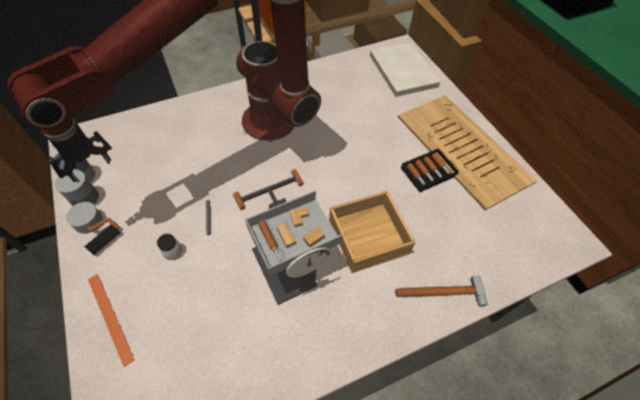

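The views show the stand pouring towards world +y (rods at top-image px (338,209) and (402,205)), with the bin at (281,165) already on the pouring side. I'll enlarge the region for a measurement.

```bash
python3 - <<'E'
from h import *
b=ctrl.get_image('top'); c=b[105:235,235:415]
cv2.imwrite('pics/t0c.png',cv2.resize(c,None,fx=4.4,fy=4.4,interpolation=cv2.INTER_CUBIC)[:,:,::-1])
for l in ['bin']:
    for d in ctrl.outline_of('top',l)[:1]:
        m=d['mask'].astype(np.uint8); r=cv2.minAreaRect(cv2.findNonZero(m)); print(l,d['conf'],r,np.round(cv2.boxPoints(r),1).tolist())
        print([ray('top',*p,0.08).round(3) for p in cv2.boxPoints(r)])
for n,p,z in [('front',(338,209),.2),('rear',(402,205),.2),('pan1',(326,128),.223),('pan2',(399,125),.223),('pan3',(402,181),.223),('pan4',(328,185),.223),('jar',(471,224),.075),('mk1',(430,231),.014),('mk2',(423,268),.014),('case',(157,196),.03)]:
    print(n,ray('top',*p,z).round(3))
print(np.array(ctrl.calibration('top')['R']).round(2),ctrl.calibration('top')['t'])
E
```

```text
bin 0.72 ((280.7703857421875, 164.895263671875), (66.18910217285156, 68.38294982910156), 4.289153099060059) [[245.1999969482422, 196.5], [250.3000030517578, 128.3000030517578], [316.29998779296875, 133.3000030517578], [311.20001220703125, 201.5]]
[array([0.504, 0.225, 0.08 ]), array([0.724, 0.212, 0.08 ]), array([0.704, 0.003, 0.08 ]), array([0.486, 0.021, 0.08 ])]
front [ 0.441 -0.058  0.2  ]
rear [ 0.45  -0.238  0.2  ]
pan1 [ 0.673 -0.027  0.223]
pan2 [ 0.678 -0.236  0.223]
pan3 [ 0.514 -0.237  0.223]
pan4 [ 0.506 -0.031  0.223]
jar [ 0.41  -0.463  0.075]
mk1 [ 0.398 -0.35   0.014]
mk2 [ 0.283 -0.322  0.014]
case [0.52  0.515 0.03 ]
[[-0.01 -1.   -0.02]
 [-0.98  0.01 -0.19]
 [ 0.19  0.02 -0.98]] [0.00501539 0.51205778 1.51986048]
```

View pics/t0c.png

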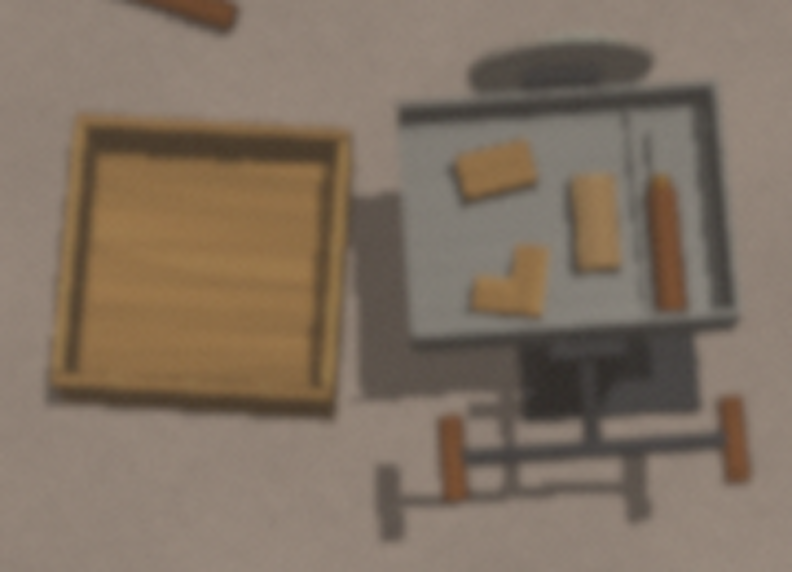

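```bash
cat >> h.py <<'E'
from scipy.spatial.transform import Rotation as Ro
def to(x,y,z,yaw=None):
    o=ctrl.get_obs();R=Ro.from_rotvec(o['tool_rot']).as_matrix()
    cy=np.arctan2(R[1,0],R[0,0])
    print('t',round(o['t'],2),'pos',o['tool_pos'].round(4),'yaw',round(cy,3),'F',o['contact_force'].round(1),'op',round(o['opening'],4))
    print(' shift mm',(R.T@(np.array([x,y,z])-o['tool_pos'])*1000).round(1),'turn',None if yaw is None else round(cy-yaw,3))
E
python3 - <<'E'
from h import *
C=lambda p:(235+p[0]/4.4,105+p[1]/4.4)
b=np.array([ray('top',*C(p),.08) for p in [(78,117),(350,130),(334,400),(53,386)]]);print(b.round(3),b.mean(0).round(3))
for i,j in [(0,1),(3,2)]: e=b[i]-b[j];print('yaw',np.arctan2(-e[0],e[1]).round(3),np.linalg.norm(e))
for i,j in [(3,0),(2,1)]: e=b[j]-b[i];print('yaw',np.arctan2(e[1],e[0]).round(3),np.linalg.norm(e))
p=np.array([ray('top',*C(q),.223) for q in [(399,103),(713,86),(738,320),(413,341)]]);print(p.round(3),p.mean(0))
f=ray('top',*C((453,458)),.205);r=ray('top',*C((734,439)),.205);print(f,r,np.linalg.norm(f-r))
to(.227,-.582,.38,-.05);to(.61,.2,.38)
E
```

```text
[[0.713 0.204 0.08 ]
 [0.7   0.009 0.08 ]
 [0.503 0.022 0.08 ]
 [0.516 0.219 0.08 ]] [0.608 0.114 0.08 ]
yaw -0.067 0.19576498328889355
yaw -0.065 0.1974561362685499
yaw -0.075 0.1974154373457398
yaw -0.066 0.19710897709794953
[[ 0.671 -0.026  0.223]
 [ 0.679 -0.23   0.223]
 [ 0.524 -0.24   0.223]
 [ 0.513 -0.033  0.223]] [ 0.59684077 -0.13227473  0.223     ]
[ 0.44034012 -0.05748516  0.205     ] [ 0.45005723 -0.23644877  0.205     ] 0.17922722469735947
t 0.6 pos [ 0.227  -0.5823  0.2038] yaw 0.372 F [-0.3  0.2  0. ] op 0.0854
 shift mm [ 1.000e-01 -3.000e-01 -1.762e+02] turn 0.422
t 0.6 pos [ 0.227  -0.5823  0.2038] yaw 0.372 F [-0.3  0.2  0. ] op 0.0854
 shift mm [ 641.  -589.7 -176.2] turn None
```

```bash
python3 -m creep '[[0,0,0,-40,0],[0,0,0,-80,0],[0,0,0,-120,0],[0,0,0,-160,0],[0,25,-20,-180,0.1],[0,50,-45,-180,0.2],[0,75,-70,-180,0.3],[0,100,-95,-180,0.4],[0,130,-120,-180,0.44],[0,160,-147,-180,0.44],[0,190,-175,-180,0.44],[0,215,-198,-180,0.44]]'; python3 -c "
from h import *
to(.614,.209,.38,-.067)"
```

```text
t: 1.6
tool_pos: [0.3561, -0.3174, 0.3842]
tool_rot: [3.139, -0.106, 0.001]
contact_force: [0.1, -0.5, -0.0]
opening: 0.085
t 1.6 pos [ 0.3561 -0.3174  0.3842] yaw -0.068 F [ 0.1 -0.5 -0. ] op 0.085
 shift mm [ 221.7 -542.6    4.3] turn -0.001
```

```bash
python3 -m creep '[[0,14,-36,0,0],[0,28,-72,0,0],[0,43,-108,0,0],[0,58,-144,0,0],[0,72,-180,0,0],[0,86,-216,0,0],[0,101,-252,0,0],[0,116,-288,0,0],[0,130,-324,0,0],[0,145,-360,0,0],[0,160,-396,0,0],[0,174,-430,0,0]]'; python3 -m creep '[[0,13,-35,0,0],[0,26,-70,30,0],[0,38,-100,70,0],[0,44,-112,110,0],[0,46,-112,150,0],[0,46,-112,190,0],[0,46,-112,220,0],[0,46,-112,230,0]]';python3 - <<'E'
from h import *
to(.614,.209,.035,-.067)
im=ctrl.get_image('wrist').copy()
for y in(-.0955,):
  for x in(-.1,.1):
    for z,c in((.08,(255,0,0)),):
      w=np.array([.608,.114,z])+Ro.from_euler('z',-.067).apply([x,-y,0]); print(proj('wrist',w))
cv2.imwrite('pics/w1.png',im[:,:,::-1])
E
```

```text
t: 2.6
tool_pos: [0.5588, 0.0997, 0.3839]
tool_rot: [-3.14, 0.106, -0.001]
contact_force: [0.7, -0.6, -0.1]
opening: 0.0853
t: 3.27
tool_pos: [0.607, 0.2053, 0.1446]
tool_rot: [3.136, -0.106, -0.021]
contact_force: [-0.2, 0.0, -2.7]
opening: 0.0859
t 3.27 pos [0.607  0.2053 0.1446] yaw -0.068 F [-0.2  0.  -2.7] op 0.0859
 shift mm [  8.2  -4.6 109.5] turn -0.001
[314.70371012 291.42611869]
[312.88176445  66.09836132]
```

View pics/w1.png

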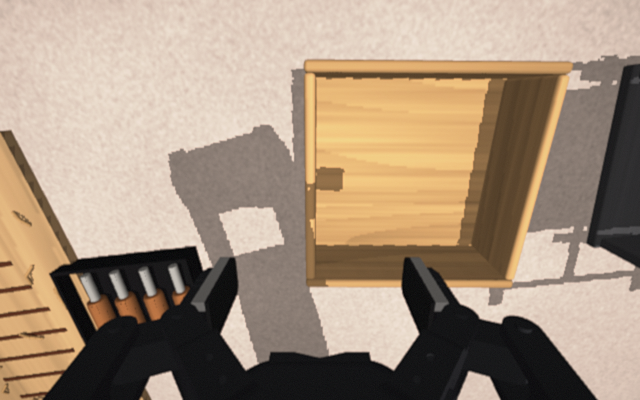

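The bin's +y wall shows at u≈305–316, v 66–282, about 3 mm further out than predicted and between the open fingers. I'll descend and grip.

```bash
python3 -m creep '[[0,8,-7,30,0],[0,8,-7,60,0],[0,8,-7,90,0],[0,8,-7,106,0],[0,8,-7,106,0],[255,8,-7,106,0],[255,8,-7,106,0],[255,8,-7,106,0],[255,8,-7,106,0],[255,8,-7,106,0],[255,8,-7,106,0],[255,8,-7,106,0]]' 40;python3 -c "
from h import *
to(.586,.091,.038,.05)"
```

```text
t: 4.32
tool_pos: [0.6208, 0.2124, 0.0488]
tool_rot: [3.14, -0.107, 0.002]
contact_force: [-0.1, -0.9, 3.3]
opening: 0.0074
t 4.32 pos [0.6208 0.2124 0.0488] yaw -0.068 F [-0.1 -0.9  3.3] op 0.0074
 shift mm [-26.5 123.5  10.8] turn -0.118
```

```bash
python3 -m creep '[[255,-2,8,0,0],[255,-4,18,0,-0.01],[255,-6,28,0,-0.02],[255,-8,38,0,-0.04],[255,-10,48,0,-0.06],[255,-12,58,0,-0.08],[255,-14,68,0,-0.1],[255,-16,78,0,-0.12],[255,-18,88,0,-0.12],[255,-20,98,0,-0.12],[255,-20,106,0,-0.12],[255,-20,106,0,-0.12]]' 40;python3 - <<'E'
from h import *
to(.592,.091,.0488,.05)
b=ctrl.get_image('top'); c=b[105:235,235:415]
cv2.imwrite('pics/t1c.png',cv2.resize(c,None,fx=4.4,fy=4.4,interpolation=cv2.INTER_CUBIC)[:,:,::-1])
E
```

```text
t: 5.32
tool_pos: [0.5933, 0.106, 0.0488]
tool_rot: [3.14, 0.079, 0.002]
contact_force: [-1.5, 0.1, 6.3]
opening: 0.0071
t 5.32 pos [0.5933 0.106  0.0488] yaw 0.051 F [-1.5  0.1  6.3] op 0.0071
 shift mm [-2. 15.  0.] turn 0.001
```

View pics/t1c.png

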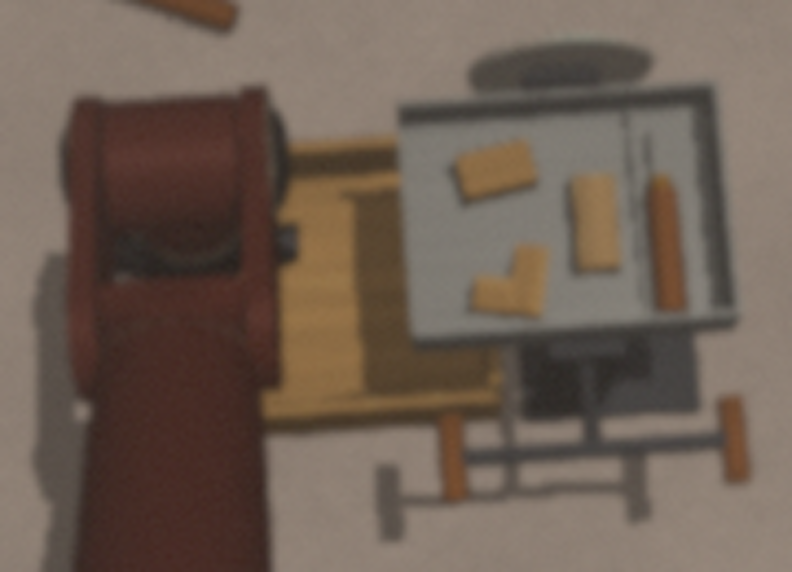

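The bin (edges v≈145–430, right corner ≈(502,410)) is square to the stand, with the plate edge near u≈520. I'll nudge it the last bit and watch the force.

```bash
python3 -m creep '[[255,-1,4,0,0],[255,-1,8,0,0],[255,-2,11,0,0],[255,-2,11,0,0]]' 40;python3 -m creep '[[255,0,2,0,0],[255,0,4,0,0],[255,0,4,0,0]]' 40; python3 - <<'E'
from h import *
to(.592,.091,.0488,.05)
C=lambda p:(235+p[0]/4.4,105+p[1]/4.4)
print(ray('top',*C((502,408)),.08),ray('top',*C((520,405)),.012))
E
```

```text
t: 5.7
tool_pos: [0.5921, 0.0961, 0.0488]
tool_rot: [-3.14, -0.08, -0.003]
contact_force: [1.0, 3.2, 5.0]
opening: 0.0072
t: 5.95
tool_pos: [0.5922, 0.0926, 0.0488]
tool_rot: [-3.14, -0.08, -0.002]
contact_force: [-0.3, 4.1, 6.6]
opening: 0.007
t 5.95 pos [0.5922 0.0926 0.0488] yaw 0.051 F [-0.3  4.1  6.6] op 0.007
 shift mm [-0.3  1.6 -0. ] turn 0.001
[ 0.49594184 -0.09508618  0.08      ] [ 0.51084081 -0.11133303  0.012     ]
```

```bash
python3 -m creep '[[255,0,2,0,0],[255,0,4,0,0],[255,0,4,0,0]]' 40; python3 -m creep '[[0,0,0,0,0],[0,0,0,0,0],[0,0,0,0,0],[0,0,0,0,0],[0,0,0,-30,0],[0,0,0,-70,0],[0,0,0,-110,0],[0,0,0,-150,0],[0,0,0,-190,0],[0,0,0,-230,0],[0,0,0,-270,0],[0,0,0,-300,0]]'; python3 - <<'E'
from h import *
to(.45,.1,.34,.05)
for l in ['bin','pan']:
  for d in ctrl.outline_of('scene' ,l)[:1] : pass
save('wrist','w2.png')
E
```

```text
t: 6.2
tool_pos: [0.5924, 0.0887, 0.0488]
tool_rot: [-3.139, -0.08, -0.002]
contact_force: [-0.1, 4.0, 6.9]
opening: 0.0074
t: 7.2
tool_pos: [0.5923, 0.0886, 0.3516]
tool_rot: [3.14, 0.081, 0.005]
contact_force: [-0.3, 0.6, 0.7]
opening: 0.0853
t 7.2 pos [0.5923 0.0886 0.3516] yaw 0.052 F [-0.3  0.6  0.7] op 0.0853
 shift mm [-141.6  -18.7   11.2] turn 0.002
```

View pics/w2.png

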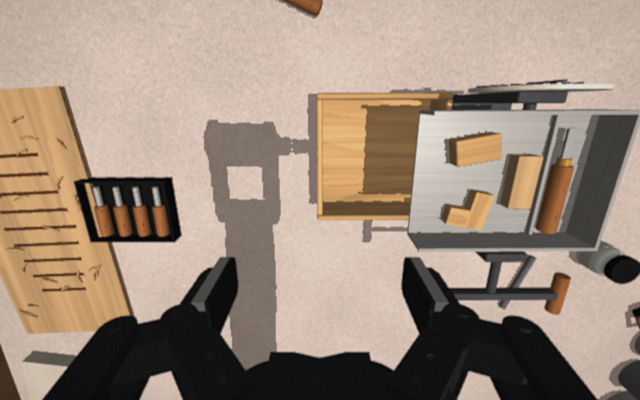

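Bin's +y edge runs (317,94)–(317,218); pan front edge (419,112)–(410,236); offcuts and gouge are undisturbed. Check centring.

```bash
python3 - <<'E'
from h import *
b=np.array([ray('wrist',*p,.08) for p in [(317,94),(317,218)]]);print(b)
p=np.array([ray('wrist',*q,.223) for q in [(419,112),(638,112),(602,248),(410,234)]]);print(p)
th=.05;ex=np.array([np.cos(th),np.sin(th)]);ey=np.array([-np.sin(th),np.cos(th)])
S=np.array([.598,-.138])
for q in (*b,*p): print((ex@(q[:2]-S)).round(3),(ey@(q[:2]-S)).round(3))
r=ray('wrist',560,278,.209);print('rear rod top end',r,ray('wrist',557,312,.205))
E
```

```text
[[0.68576663 0.09694455 0.08      ]
 [0.4938529  0.08760541 0.08      ]]
[[ 0.67134282 -0.00598951  0.223     ]
 [ 0.68244696 -0.22243118  0.223     ]
 [ 0.53248189 -0.24168047  0.223     ]
 [ 0.53879108 -0.01722599  0.223     ]]
0.099 0.23
-0.093 0.231
0.08 0.128
0.08 -0.089
-0.071 -0.1
-0.053 0.124
rear rod top end [ 0.48150569 -0.21994933  0.209     ] [ 0.42692312 -0.23666043  0.205     ]
```

```bash
python3 -c "
from h import *
to(.4287,-.0564,.235,.05)"
```

```text
t 7.35 pos [0.5933 0.0887 0.3518] yaw 0.052 F [ 0.4 -0.9 -0.4] op 0.0852
 shift mm [-172.7  136.4  115.8] turn 0.002
```

```bash
python3 -m creep '[[255,-30,23,0,0],[255,-60,46,0,0],[255,-90,69,0,0],[255,-120,92,0,0],[255,-150,115,10,0],[255,-173,136,30,0],[255,-173,136,60,0],[255,-173,136,90,0],[255,-173,136,110,0],[255,-173,136,110,0],[255,-173,136,110,0]]' ; python3 - <<'E'
from h import *
to(.4287,-.0564,.209,.05)
save('wrist','w3.png')
im=ctrl.get_image('scene')
cv2.imwrite('pics/s3.png',cv2.resize(im[130:330,200:440],None,fx=3.3,fy=2.95 if 0 else 3,interpolation=cv2.INTER_CUBIC)[:,:,::-1])
E
```

```text
t: 8.27
tool_pos: [0.4249, -0.0555, 0.2352]
tool_rot: [-3.139, -0.081, 0.008]
contact_force: [0.2, 0.8, 0.1]
opening: 0.0
t 8.27 pos [ 0.4249 -0.0555  0.2352] yaw 0.052 F [0.2 0.8 0.1] op 0.0
 shift mm [ 3.9  1.2 26.2] turn 0.002
```

View pics/s3.png

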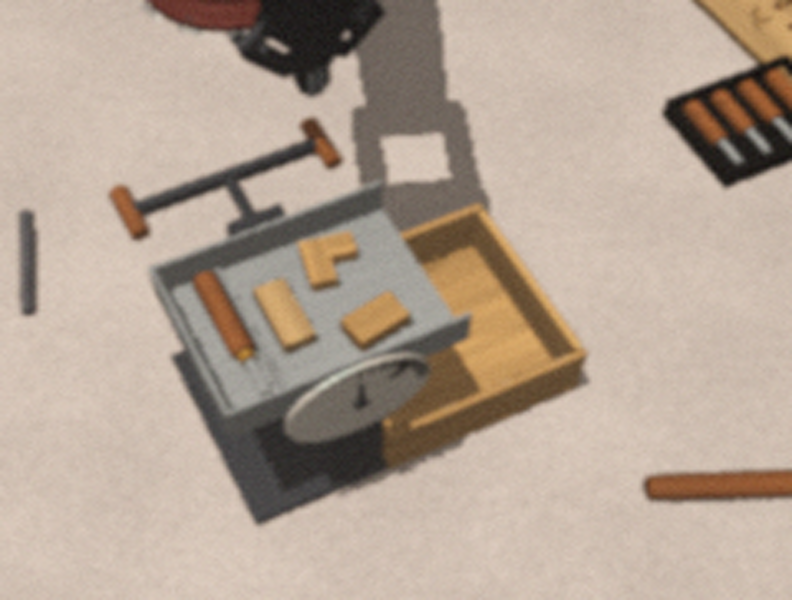

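```bash
python3 -m creep '[[255,4,0,10,0],[255,4,0,20,0],[255,4,0,26,0],[255,4,0,30,0],[255,4,0,34,0],[255,4,1,38,0],[255,4,1,42,0],[255,4,2,46,0],[255,4,3,50,0],[255,4,4,54,0],[255,4,5,57,0],[255,4,5,57,0]]';python3 -c "
from h import *
to(.4287,-.0564,.209,.05)
print(proj('top',[.44,-.0575,.2]))"
```

```text
t: 9.37
tool_pos: [0.4306, -0.0605, 0.1805]
tool_rot: [-3.14, -0.081, 0.0]
contact_force: [-0.3, -0.1, -0.5]
opening: -0.0001
t 9.37 pos [ 0.4306 -0.0605  0.1805] yaw 0.052 F [-0.3 -0.1 -0.5] op -0.0001
 shift mm [ -1.7  -4.2 -28.5] turn 0.002
[337.92760746 209.5022023 ]
```

```bash
python3 - <<'E'
from h import *
im=ctrl.get_image('scene')[130:330,200:440]; w=ctrl.get_image('wrist')
a=cv2.resize(im,(480,400),interpolation=cv2.INTER_CUBIC)
cv2.imwrite('pics/s4.png',np.hstack([a,cv2.resize(w[150:400,330:530],(320,400))])[:,:,::-1])
E
```

```text
(no output)
```

View pics/s4.png

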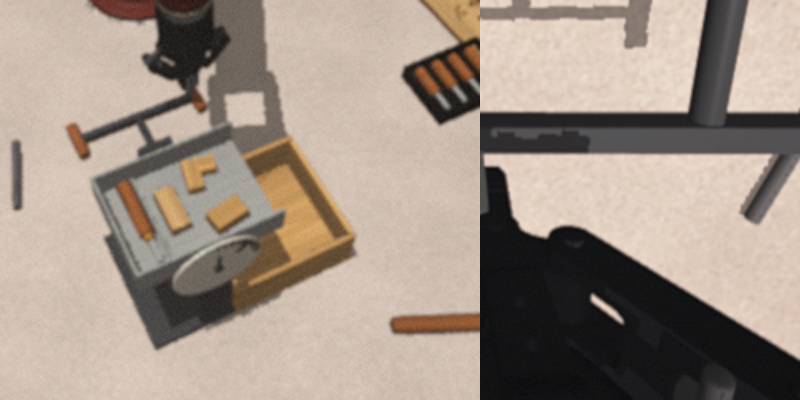

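The pan still looks level, with the fingertip beside the rod at about (190,90). Check by triangulation where the rod and tip really are.

```bash
python3 - <<'E'
from h import *
print('rod ends from scene',[ray('scene',200+u/3.3,130+v/3,.203).round(4) for u,v in [(309,126),(333,159)]])
print('rear',[ray('scene',200+u/3.3,130+v/3,.203).round(4) for u,v in [(121,190),(138,233)]])
print('tip proj s3',proj('scene',[.4249,-.0555,.2352]),'seen',200+313/3.3,130+90/3)
print('tip proj now',proj('scene',ctrl.get_obs()['tool_pos']),'seen approx',200+190/2,130+90/2)
for l in ['front_rod','rear_rod']:
  print(l,[(np.round(d['rect']),round(d['conf'],2)) for d in ctrl.boxes_of('scene',l)[:3]])
im=ctrl.get_image('scene')[150:210,260:330]
w=ctrl.get_image('wrist')
cv2.imwrite('pics/s5.png',np.hstack([cv2.resize(im,(420,360),interpolation=cv2.INTER_CUBIC),cv2.resize(w,(380,360))])[:,:,::-1])
E
```

```text
rod ends from scene [array([ 0.42  , -0.0571,  0.203 ]), array([ 0.4651, -0.0528,  0.203 ])]
rear [array([ 0.4268, -0.2334,  0.203 ]), array([ 0.4782, -0.2348,  0.203 ])]
tip proj s3 [294.44629976 166.25958523] seen 294.8484848484849 160.0
tip proj now [294.08242361 179.55298961] seen approx 295.0 175.0
front_rod [(array([233., 173., 109.,  97.]), 0.73)]
rear_rod [(array([234., 174., 111., 101.]), 0.86)]
```

View pics/s5.png

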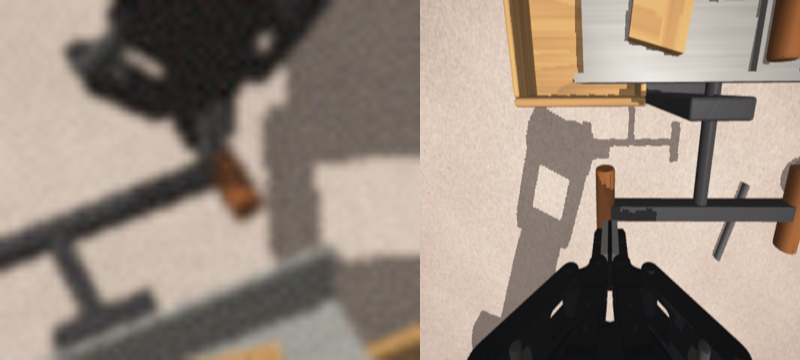

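Fingertip sits right on the rod's robot-side half, centred, (wrist view rod at (606,195), fingers at (608,240)); the true tip seems ~10 mm above the nominal TCP. Press on in small steps, reading the force.

```bash
python3 -m creep '[[255,0,0,3,0],[255,0,0,6,0]]';python3 -m creep '[[255,0,0,3,0],[255,0,0,6,0]]';python3 - <<'E'
from h import *
to(.44,-.06,.2,.05)
im=ctrl.get_image('scene'); np.save('disc_now.npy',im)
g=im[225:285,280:335]
cv2.imwrite('pics/d1.png',np.hstack([cv2.resize(g,(385,420),interpolation=cv2.INTER_CUBIC),cv2.resize(im[150:210,260:330],(415,420),interpolation=cv2.INTER_CUBIC)])[:,:,::-1])
E
```

```text
t: 9.83
tool_pos: [0.431, -0.0604, 0.1758]
tool_rot: [-3.14, -0.082, -0.002]
contact_force: [-2.1, 1.9, 4.1]
opening: 0.0003
t: 10.0
tool_pos: [0.431, -0.0604, 0.1696]
tool_rot: [-3.14, -0.082, -0.002]
contact_force: [-1.7, 0.8, 6.1]
opening: -0.0
t 10.0 pos [ 0.431  -0.0604  0.1696] yaw 0.052 F [-1.7  0.8  6.1] op -0.0
 shift mm [  9.    0.1 -30.4] turn 0.002
```

View pics/d1.png

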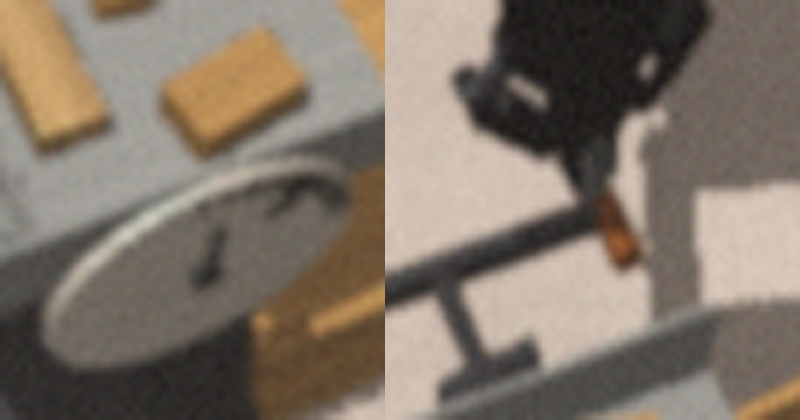

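```bash
cat >> h.py <<'E'
S=np.array([.598,-.138]);th=.05;ex=np.array([np.cos(th),np.sin(th),0]);ey=np.array([-np.sin(th),np.cos(th),0]);ez=np.array([0,0,1.])
def st(x,y,z): return np.array([*S,0])+x*ex+y*ey+z*ez
def pan(x,y,z,deg):
    a=np.radians(deg); return st(x,y*np.cos(a)+z*np.sin(a),.2-y*np.sin(a)+z*np.cos(a))
E
python3 - <<'E'
from h import *
for x in (.1,.11): print(proj('scene',st(x,0,.2)).round(1),[proj('scene',pan(x,0,.03,a)).round(1).tolist() for a in (0,10,20,50)])
print('rod end',[proj('scene',pan(-.127,.09,0,a)).round(1).tolist() for a in (0,5,10,20)],'lip far corner top',[proj('scene',pan(.079,.11,.023,a)).round(1).tolist() for a in (0,5,10,20)])
print('seen rod inner end',260+(625-385)/5.93,150+255/7)
E
```

```text
[307.  262.2] [[307.0, 257.1], [308.9, 256.4], [310.7, 255.8], [315.2, 255.2]]
[308.8 265.4] [[308.8, 260.5], [310.7, 259.7], [312.5, 259.1], [317.0, 258.5]]
rod end [[300.6, 184.2], [300.5, 185.8], [300.3, 187.5], [299.1, 190.9]] lip far corner top [[341.6, 234.4], [341.9, 235.9], [341.8, 237.6], [341.0, 241.1]]
seen rod inner end 300.47217537942663 186.42857142857144
```

```bash
python3 -c "
from h import *
print(ctrl.get_obs()['q'].round(2))"; python3 -m creep '[[255,0,0,-15,0],[255,0,0,-40,0],[255,0,0,-60,-0.1],[255,0,0,-60,-0.22],[255,0,0,-60,-0.34],[255,0,0,-60,-0.46],[255,0,0,-60,-0.58],[255,0,0,-60,-0.7],[255,0,0,-60,-0.82],[255,0,0,-60,-0.94],[255,0,0,-60,-1.06],[255,0,0,-60,-1.18]]'; python3 -m creep '[[255,0,0,0,-0.12],[255,0,0,0,-0.24],[255,0,0,0,-0.36],[255,0,0,0,-0.39],[255,0,0,0,-0.39]]';python3 - <<'E'
from h import *
p=st(-.162,.089,.205);to(*p,1.62);print(ctrl.get_obs()['q'].round(2))
E
```

```text
[-0.31 -0.41  2.07  0.    1.47  1.21]
t: 11.05
tool_pos: [0.4305, -0.0606, 0.2282]
tool_rot: [-2.559, -1.822, 0.001]
contact_force: [-0.5, -0.3, 1.2]
opening: 0.0001
t: 11.47
tool_pos: [0.4305, -0.0606, 0.2283]
tool_rot: [-2.163, -2.277, 0.001]
contact_force: [-0.1, 1.2, -0.0]
opening: -0.0002
t 11.47 pos [ 0.4305 -0.0606  0.2283] yaw 1.622 F [-0.1  1.2 -0. ] op -0.0002
 shift mm [ 3.3  1.4 23.3] turn 0.002
[-0.31 -0.44  2.   -0.    1.58 -0.36]
```

```bash
python3 -m creep '[[255,3,1,20,0],[255,3,1,40,0],[255,3,1,50,0],[255,3,1,55,0],[255,2,1,60,0],[255,2,1,64,0]]'; python3 -m creep '[[255,0,0,4,0],[255,-1,0,8,0],[255,-2,0,12,0],[255,-2,0,12,0]]';cat >> h.py <<'E'
def ang(tag):
    # pan angle from scene: track rear-rod and lip by comparing edge template of the pan wireframe
    im=ctrl.get_image('scene').astype(float)
    def brown(c): # reddish-brown rod pixels
        return (c[:,:,0]>1.6*c[:,:,2])&(c[:,:,0]>c[:,:,1]*1.35)
    m=brown(im); res=[]
    best=[]
    for a in np.arange(-4,66,1.):
        u,v=proj('scene',pan(-.155,-.09,0,a)); pts=[proj('scene',pan(-.155+x,-.09,0,a)) for x in np.linspace(-.024,.024,9)]
        s=sum(m[int(round(q[1]))-1:int(round(q[1]))+2,int(round(q[0]))-1:int(round(q[0]))+2].mean() for q in pts)
        best.append((s,a))
    b=np.array(best);w=b[:,0]**4;print(tag,'angle',(w@b[:,1]/w.sum()).round(1),'max',b[b[:,0].argmax()])
E
python3 -c "
from h import *
to(*st(-.162,.089,.205),1.62);ang('rear rod')"
```

```text
t: 11.97
tool_pos: [0.4316, -0.0586, 0.1656]
tool_rot: [-2.164, -2.277, 0.0]
contact_force: [-3.9, 1.3, 4.4]
opening: 0.0
t: 12.3
tool_pos: [0.4322, -0.0606, 0.1538]
tool_rot: [2.164, 2.276, 0.001]
contact_force: [-1.8, 1.6, 3.1]
opening: -0.0003
t 12.3 pos [ 0.4322 -0.0606  0.1538] yaw 1.621 F [-1.8  1.6  3.1] op -0.0003
 shift mm [  3.4  -0.2 -51.2] turn 0.001
rear rod angle 17.6 max [ 9. 16.]
```

```bash
python3 -m creep '[[255,-1,0,4,0],[255,-3,0,8,0],[255,-5,0,12,0],[255,-7,0,16,0],[255,-9,0,20,0],[255,-11,0,23,0],[255,-13,0,26,0],[255,-13,0,26,0]]'; python3 -c "
from h import *
to(*st(-.162,.0579,.113),1.62);ang('rear rod')"
```

```text
t: 13.02
tool_pos: [0.4327, -0.0727, 0.1269]
tool_rot: [-2.164, -2.277, -0.004]
contact_force: [0.3, 5.0, 1.6]
opening: 0.0
t 13.02 pos [ 0.4327 -0.0727  0.1269] yaw 1.622 F [0.3 5.  1.6] op 0.0
 shift mm [-15.6  -0.2  13.9] turn 0.002
rear rod angle 39.8 max [ 9. 39.]
```

```bash
python3 -m creep '[[255,-3,0,3,0],[255,-6,0,6,0],[255,-9,0,8,0],[255,-11,0,10,0],[255,-11,0,10,0]]'; python3 -c "
from h import *
to(*st(-.162,.0579,.113),1.62);ang('rear rod')"
```

```text
t: 13.48
tool_pos: [0.4329, -0.0833, 0.1164]
tool_rot: [-2.163, -2.276, -0.003]
contact_force: [0.7, 6.4, 0.4]
opening: -0.0003
t 13.48 pos [ 0.4329 -0.0833  0.1164] yaw 1.622 F [0.7 6.4 0.4] op -0.0003
 shift mm [-5.   0.2  3.3] turn 0.002
rear rod angle 51.0 max [ 9. 50.]
```

```bash
python3 -m creep '[[255,0,0,0,0],[255,0,0,0,0],[255,0,0,0,0],[255,0,0,0,0],[255,0,0,0,0],[255,0,0,0,0],[255,0,0,0,0],[255,0,0,0,0],[255,0,0,0,0],[255,0,0,0,0],[255,0,0,0,0],[255,0,0,0,0]]'; python3 - <<'E'
from h import *
to(*st(-.162,.0579,.113),1.62);ang('rear rod')
im=ctrl.get_image('scene')[140:300,220:420]
cv2.imwrite('pics/s6.png',cv2.resize(im,(750,600),interpolation=cv2.INTER_CUBIC)[:,:,::-1])
E
```

```text
t: 14.53
tool_pos: [0.4328, -0.0835, 0.1166]
tool_rot: [-2.163, -2.276, -0.002]
contact_force: [0.3, 5.5, 0.1]
opening: -0.0001
t 14.53 pos [ 0.4328 -0.0835  0.1166] yaw 1.622 F [0.3 5.5 0.1] op -0.0001
 shift mm [-4.8  0.2  3.6] turn 0.002
rear rod angle 51.1 max [ 9. 50.]
```

View pics/s6.png

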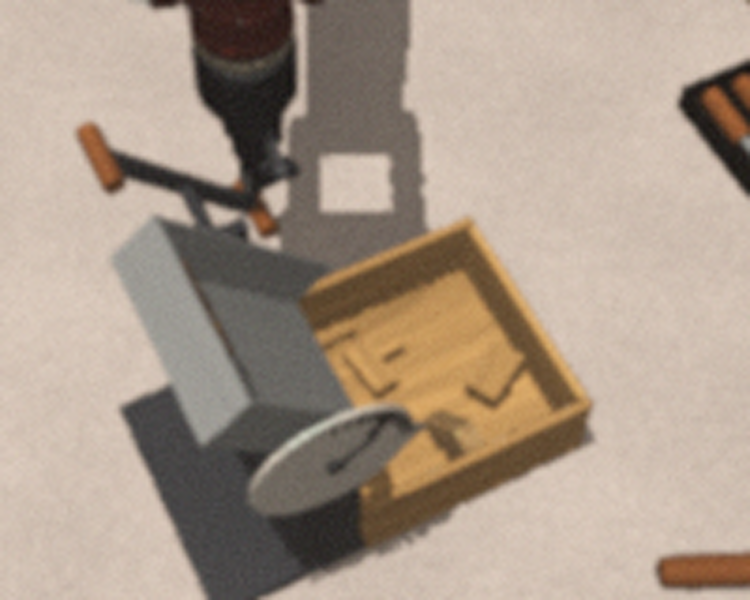

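Pan is empty, all three offcuts are in the bin (px ≈(365,360), (500,370), (450,430)), the pointer is on the long tick, and the gouge sliver shows at the sill. Now back off and go above the rear rod.

```bash
python3 -m creep '[[255,8,0,0,0],[255,16,0,-10,0],[255,16,0,-40,0],[255,16,0,-80,0],[255,16,0,-120,0],[255,16,0,-160,0],[255,16,0,-200,0],[255,10,0,-230,0],[255,-20,0,-240,0],[255,-60,0,-240,0],[255,-95,0,-240,0],[255,-112,0,-240,0]]'; python3 -c "
from h import *
to(*st(-.165,-.058,.27),1.62);ang('rear rod')
im=ctrl.get_image('scene')[140:300,220:420]"
```

```text
t: 15.63
tool_pos: [0.4384, -0.1992, 0.3581]
tool_rot: [2.165, 2.272, -0.003]
contact_force: [0.1, 0.8, -0.9]
opening: 0.0
t 15.63 pos [ 0.4384 -0.1992  0.3581] yaw 1.619 F [ 0.1  0.8 -0.9] op 0.0
 shift mm [-4.6 -2.6 88.1] turn -0.001
rear rod angle 50.9 max [ 9. 50.]
```

```bash
python3 -m creep '[[255,-5,-3,30,0],[255,-5,-3,60,0],[255,-5,-3,75,0],[255,-5,-3,85,0],[255,-5,-3,92,0]]'; python3 -m creep '[[255,0,0,4,0],[255,0,0,8,0],[255,-1,0,12,0],[255,-2,0,16,0]]';python3 -c "
from h import *
to(*st(-.165,-.069,.25),1.62);ang('rear rod')"
```

```text
t: 16.15
tool_pos: [0.4357, -0.2005, 0.2641]
tool_rot: [-2.162, -2.278, 0.0]
contact_force: [-0.5, 0.9, 0.9]
opening: 0.0
t: 16.48
tool_pos: [0.4366, -0.2041, 0.2501]
tool_rot: [2.162, 2.275, -0.0]
contact_force: [-1.2, -4.7, 11.0]
opening: -0.0002
t 16.48 pos [ 0.4366 -0.2041  0.2501] yaw 1.622 F [-1.2 -4.7 11. ] op -0.0002
 shift mm [-11.1  -0.5   0.1] turn 0.002
rear rod angle 49.9 max [ 6.66666667 49.        ]
```

```bash
python3 -m creep '[[255,-4,0,4,0],[255,-8,0,7,0],[255,-11,0,10,0],[255,-15,0,15,0],[255,-18,0,19,0],[255,-20,0,23,0],[255,-22,0,27,0],[255,-24,0,31,0],[255,-27,0,37,0],[255,-27,0,37,0]]'; python3 -c "
from h import *
to(*st(-.165,-.089,.1976),1.62);ang('rear rod')"
```

```text
t: 17.37
tool_pos: [0.4378, -0.2323, 0.2125]
tool_rot: [2.163, 2.274, -0.002]
contact_force: [0.7, -2.6, 4.5]
opening: -0.0001
t 17.37 pos [ 0.4378 -0.2323  0.2125] yaw 1.621 F [ 0.7 -2.6  4.5] op -0.0001
 shift mm [-2.7 -0.3 14.9] turn 0.001
rear rod angle 18.6 max [ 7.11111111 18.        ]
```

```bash
python3 -m creep '[[255,-1,0,4,0],[255,-2,0,8,0],[255,-2,0,12,0],[255,-3,0,16,0],[255,-3,0,20,0],[255,-3,0,24,0]]'; python3 -m creep '[[255,0,0,2,0],[255,0,0,4,0],[255,0,0,4,0]]'; python3 -c "
from h import *
to(*st(-.165,-.089,.182),1.62);ang('rear rod')"
```

```text
t: 17.92
tool_pos: [0.4377, -0.2336, 0.1877]
tool_rot: [2.164, 2.277, 0.0]
contact_force: [1.1, -3.1, 4.3]
opening: 0.0002
t: 18.17
tool_pos: [0.4371, -0.2328, 0.1828]
tool_rot: [-2.163, -2.276, -0.001]
contact_force: [-0.9, -0.7, 0.9]
opening: 0.0001
t 18.17 pos [ 0.4371 -0.2328  0.1828] yaw 1.622 F [-0.9 -0.7  0.9] op 0.0001
 shift mm [-2.4  0.4  0.8] turn 0.002
rear rod angle 1.4 max [ 7.22222222 -3.        ]
```

```bash
python3 -m creep '[[255,0,0,2,0],[255,0,0,2,0]]'; python3 -m creep '[[255,0,0,2,0],[255,0,0,2,0]]';python3 -c "
from h import *
to(*st(-.165,-.089,.182),1.62);ang('rear rod')"
```

```text
t: 18.38
tool_pos: [0.4371, -0.2328, 0.1815]
tool_rot: [-2.163, -2.276, -0.0]
contact_force: [-0.9, -0.2, 2.5]
opening: 0.0
t: 18.55
tool_pos: [0.4372, -0.2329, 0.1813]
tool_rot: [-2.163, -2.276, -0.0]
contact_force: [-4.2, 1.9, 9.9]
opening: 0.0
t 18.55 pos [ 0.4372 -0.2329  0.1813] yaw 1.622 F [-4.2  1.9  9.9] op 0.0
 shift mm [-2.3  0.3 -0.7] turn 0.002
rear rod angle 1.5 max [ 7. -3.]
```

The tip stalls at 0.1813 m while the force rises, so the pan is on its stop. One more light press, then clear off.

```bash
python3 -m creep '[[255,0,0,1,0],[255,0,0,1,0]]'; python3 -m creep '[[255,0,0,-20,0],[255,0,0,-60,0],[255,0,0,-100,0],[255,0,0,-140,0],[255,-30,0,-170,0],[255,-60,-20,-170,0],[255,-90,-40,-170,0],[255,-120,-60,-170,0],[255,-140,-80,-170,0],[255,-160,-80,-170,0],[255,-160,-80,-170,0]]'; python3 - <<'E'
from h import *
to(.43,-.23,.3);ang('rear rod')
a=ctrl.get_image('scene')[130:300,220:420]; b=ctrl.get_image('top')[110:225,240:420]
cv2.imwrite('pics/f.png',np.hstack([cv2.resize(a,(400,340)),cv2.resize(b,(400,340))])[:,:,::-1])
E
```

```text
t: 18.77
tool_pos: [0.4372, -0.2329, 0.1812]
tool_rot: [-2.163, -2.277, -0.0]
contact_force: [-5.5, 3.8, 13.5]
opening: -0.0004
t: 19.68
tool_pos: [0.3643, -0.3994, 0.3467]
tool_rot: [-2.166, -2.271, -0.001]
contact_force: [0.0, -0.1, -1.7]
opening: 0.0
t 19.68 pos [ 0.3643 -0.3994  0.3467] yaw 1.618 F [ 0.  -0.1 -1.7] op 0.0
 shift mm [166.   73.7  47. ] turn None
rear rod angle 3.5 max [ 9. -1.]
```

View pics/f.png

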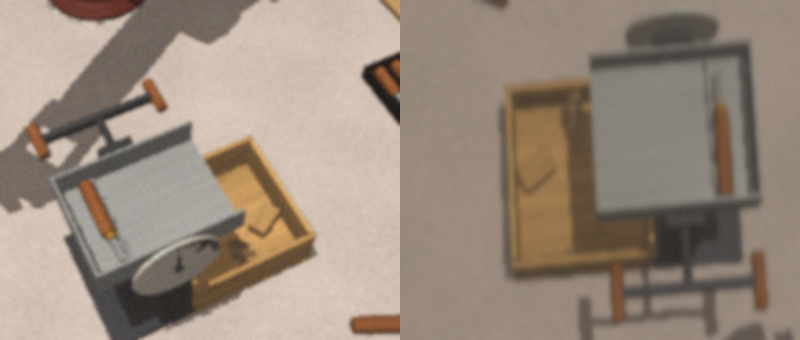

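Pan is level with the pointer upright, the gouge is behind the sill, the bin is in place with the offcuts in it, and the arm is clear. Handing in.

```bash
python3 -c "
from h import *
print(ctrl.finish_job())"
```

```text
the job is handed in; nothing more can be done
None
```

I slid the bin against the stand, tipped the pan to about 50° until it was empty, brought it back level on its stop, and handed the job in at about 20 s. `finish_job` reports no verdict.

**What I did**
- **Bin:** I gripped its far wall and slid it up to the base. It measured at about x = +3 mm, y = 131 mm in the stand frame.
- **Tipping:** I pressed the front rod and held the pan at 50–51° for just over a second. Both the camera estimate and the pointer on the long tick gave that angle.
- **Levelling:** I pressed the rear rod until the tip stopped moving and the force rose to about 13 N, then moved the arm clear.

**Last checks**
- At the hold I saw three pieces in the bin and the pan empty. In the final view the pan hides part of the bin, so I did not recount all three.
- The final view shows the pan level, the gouge behind its sill and the bin unmoved. The tool case and marker were in place in earlier views. I took no final look at the jar, but the arm only passed well above it.

**Disagreements**
- Both rods were met with the TCP about 27 mm lower than geometry predicted. I steered by measured contact and the camera angle instead.
- I started tipping, stopped at about 8° and lifted off. I then turned the gripper 90° for clearance from the rocker bar and started again.
- My camera estimate of the level angle scattered from -1° to 3.5°, so "level" rests on the contact with the stop.

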